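# Feel two drain valves and pull the stiff one

### The job

The two ball valves in the holding block are drain valves waiting to be fitted to the tanks; both levers stand open. Swing each lever over to its shut stop, feeling how it turns and not leaning hard on it at the stop, then lift the valve that turns stiffly out of the block and stand it upright in the stainless pan, set down gently, with both levers left fully shut and the easy valve left seated in its slot. Do not disturb the other things on the bench.

Things in the scene. Friction and masses are not known exactly. Their poses are not given: they have to be found in the camera images.
- valve_1_grip (a point): valve 1: stainless ball valve, 100 mm tall, 0.4 to 0.6 kg. This point: in its upper hexagonal end, to grip it by: 32 mm across flats (facing own +y, -y), 36 mm tall, top 16 mm above. The flat underside is 84 mm below. Own z is up along the valve, the lever is on its -x face and when shut points along own +y.
- valve_1_pivot (a point): centre of valve 1's lever pivot, on the lever's mid-plane, 30 mm from the valve's vertical centre line on its -x face and 34 mm below valve_1_grip; axes as the valve's. The lever turns about the valve's own x through this point; its lever is 5 mm thick at the pivot.
- lever_1_end (a point): point on the black sleeved end of valve 1's lever, 88 mm from the pivot and on its mid-plane, the place to hold or push it. The sleeve is a straight flat bar 10 mm thick (along the pivot axis), 18 mm wide, reaching from 38 to 106 mm from the pivot; this point's own y runs outward along the lever, its x along the pivot axis.
- lever_1 (a joint): angle of valve 1's lever, rad: 0 shut at its rigid stop, lever level along the valve's own +y; 1.571 open, lever straight up. It stays where it is left. One of the two valves, not known beforehand which, is stiff: its lever needs about 6 N at lever_end all the way round, the easy one about 1.5 N.
- valve_2_grip (a point): valve 2: stainless ball valve, 100 mm tall, 0.4 to 0.6 kg. This point: in its upper hexagonal end, to grip it by: 32 mm across flats (facing own +y, -y), 36 mm tall, top 16 mm above. The flat underside is 84 mm below. Own z is up along the valve, the lever is on its -x face and when shut points along own +y.
- valve_2_pivot (a point): centre of valve 2's lever pivot, on the lever's mid-plane, 30 mm from the valve's vertical centre line on its -x face and 34 mm below valve_2_grip; axes as the valve's. The lever turns about the valve's own x through this point; its lever is 5 mm thick at the pivot.
- lever_2_end (a point): point on the black sleeved end of valve 2's lever, 88 mm from the pivot and on its mid-plane, the place to hold or push it. The sleeve is a straight flat bar 10 mm thick (along the pivot axis), 18 mm wide, reaching from 38 to 106 mm from the pivot; this point's own y runs outward along the lever, its x along the pivot axis.
- lever_2 (a joint): angle of valve 2's lever, rad: 0 shut at its rigid stop, lever level along the valve's own +y; 1.571 open, lever straight up. It stays where it is left. One of the two valves, not known beforehand which, is stiff: its lever needs about 6 N at lever_end all the way round, the easy one about 1.5 N.
- fixture: fixed aluminium holding block: base plate 92 x 300 mm, 12 mm thick, with two square bosses 64 x 64 mm rising to 46 mm, 180 mm apart along its own y, each with a hexagon slot; origin at the centre of its underside, on the bench. The valves stand in it with axes along its own, lower hexagon 34 mm deep with about 1 mm play; they lift straight up. A pushed valve leans a few degrees in its slot.
- pocket_left (a point): centre of the floor of the slot at the block's own +y end, 12 mm above the bench; the slot is 34 mm deep
- pocket_right (a point): centre of the floor of the slot at the block's own -y end, 12 mm above the bench; the slot is 34 mm deep
- pan: fixed open stainless pan for valves that are turned down, 220 mm along its own x, 180 mm along its own y, 42 mm high, walls and floor 3 mm; origin at the centre of its underside, on the bench
- pan_in (a point): centre of the pan's inner floor, 3 mm above the bench
- transducer_1: bystander: loose ultrasonic transducer, flared aluminium foot 68 mm across, steel top 47 mm across, 78 mm tall; origin at the centre of its underside
- transducer_2: bystander: loose ultrasonic transducer, flared aluminium foot 68 mm across, steel top 47 mm across, 78 mm tall; origin at the centre of its underside
- adhesive_jar: bystander: loose white adhesive jar, 68 mm across, 75 mm tall; origin at the centre of its underside
Things that resemble listed ones, but are neither listed nor needed, are in the scene too. Leave any orange or red look-alike of the part that bears valve_1_grip alone.

How it is judged:
On the way:
1. both levers have been swung home to their shut stops (value of joint each of lever_1, lever_2 below 0.035 rad), for 0.2 s.
At the end, for the whole second after the job is handed in: both levers within 0.035 rad of shut; the easy valve seated in a slot (within 12 mm of its centre, raised under 5 mm, tilted under 0.12 rad); the stiff valve at rest upright (within 0.1 rad) on the floor of the pan (all of step 1 and (horizontal distance between valve_1_grip and pocket_left below 0.012 m or horizontal distance between valve_1_grip and pocket_right below 0.012 m) and z of valve_1_grip in the frame of fixture below 0.101 m and angle between valve_1_grip's own z axis and vertical below 0.12 rad and x of valve_2_grip in the frame of pan_in between -0.107 and 0.107 m and y of valve_2_grip in the frame of pan_in between -0.087 and 0.087 m and z of valve_2_grip in the frame of pan_in below 0.09 m and contact force between valve_2 and pan above 0.5 N and angle between valve_2_grip's own z axis and vertical below 0.1 rad and linear speed of valve_2 below 0.02 m/s); the robot touches nothing.
It fails at once if the stiff valve is dropped into the pan (faster than 0.6 m/s within 40 mm of its floor) (linear speed of valve_2 above 0.6 m/s and x of valve_2_grip in the frame of pan_in between -0.107 and 0.107 m and y of valve_2_grip in the frame of pan_in between -0.087 and 0.087 m and z of valve_2_grip in the frame of pan_in below 0.124 m).
It fails at once if valve 1 is wrenched in its slot with over 140 N (about 25 N pressed on the lever's end at the stop) (contact force between valve_1 and fixture above 140 N).
It fails at once if valve 2 is wrenched in its slot with over 140 N (about 25 N pressed on the lever's end at the stop) (contact force between valve_2 and fixture above 140 N).
It fails at once if a transducer or the adhesive jar is pushed more than 15 mm from its place (distance of any of transducer_1, transducer_2, adhesive_jar from where it was at the start of the episode above 0.015 m).
It also fails if it takes over 67 s, if anything falls off the work surface, if the arm or the gripper's body presses on something with over 40 N, if the wrist force passes 120 N, or if a joint passes its speed limit or range.

### The arm

A 6-joint arm with a two-finger parallel gripper is mounted at the origin on the work surface. World frame = base frame: x ahead of the robot, y to its left, z up, the work surface at z = 0. Lengths are in m, angles in rad, forces in N, time in s.
With the tool pointing down it reaches from about 0.375 to 0.975 m from the base axis. Payload 3.8 kg.
Tool frame: the origin (TCP) lies midway between the tips of the shut fingers; the grasp point (between the pads) lies 19 mm behind it; z points along the fingers, y is the line along which they close (so a half turn about z gives the same grasp; the last joint's range is limited). The gripper opens to 88 mm and grips with 3 to 60 N. Pads are 18 mm wide; open, the fingers measure 123 mm over their backs; the gripper's body (75 mm by 187 mm) begins 45 mm behind the grasp point.
Start: joints at [-1.295, 0.264, 1.604, -0, 1.274, -0.037], TCP at [0.208, -0.642, 0.239] pointing down, gripper open.
Joint ranges: [-2.63, 2.63], [-0.94, 2.18], [0.31, 2.57], [-1.31, 4.45], [0, 2.66], [-2.55, 2.55]. Speed limits (rad/s): [2.57, 2.57, 3.14, 3.14, 3.14, 3.14].

### API

Orientations are given as a rotation vector (axis times angle).
In Python, from cell import manip, inverse_kinematics, cams, order gives the robot as it stands. Calls block until the motion is done:
- manip.move_pose(position, orientation): joint-space move of the TCP to a pose.
- manip.move_linear(position, rate=0.15, rot=None): straight line of the TCP; rot=None keeps the orientation; rate is the mean speed in m/s.
- manip.set_joints(angles): joint-space move.
- manip.set_gripper(opening, force=None): finger opening in m; force is the grip in N (None keeps the last); returns when the fingers have stopped.
- manip.dwell(seconds).
- inverse_kinematics(position, orientation): joint angles nearest the present ones, or None.
- manip.state(): the state.
- cams.capture(name): name is "scene" or "top" or "wrist"; returns a dict with "image" (480x640x3 uint8, blue, green, red), "z_map" (480x640 float32, m along the optical axis (not along the pixel's ray), 0 where there is no reading), "intrinsics" (3x3 intrinsics, pixels), "position" and "orientation" of the camera in the world; the wrist camera has in their place "T_tool_cam" (4x4, takes a point from camera to tool coordinates, whose origin is the TCP and whose axes are the flange's). Camera axes: x right, y down, z forward; pixel columns grow to the right and rows downward; lengths in m; the calibration is good to about 2 mm. A picture is of the moment at which its call begins: read the wrist's pose just before it.
A pose or a line that the arm cannot do raises manip.IKError and nothing moves.
- order.close_job(): hands the job in; it is judged then, once.
The state is a dict: "clock": time; "joint_pos": joint angles; "joint_velocities": joint speeds; "tau": joint torques, N m; "tool_pos": TCP position; "tcp_rot": TCP orientation; "contact_force": force on the tool from outside, world axes, zero at the start; "moment": the same for the moment, N m; "gripper_width": finger opening in m; "grasp_force": force on a finger pad.
Only numpy, scipy, OpenCV 4.12 (cv2) and the standard library are available. Lean on these libraries where they do the work, as an engineer would, in place of code of your own. Each camera call takes 0.05 s, during which the arm holds its last target. There are 200 camera calls.

## Working session

There is one attempt and no reset: what is moved stays moved. The work goes in short steps, each a Python script; the robot and the scene stay as the last script left them, time stands still between calls to the robot, and variables do not carry over. Pictures are saved under pics/ and viewed, at most 10 in all, crops included, and the job is handed in when it is done.

```bash
ls; mkdir -p pics; cat > h.py <<'E'
import numpy as np, cv2
from scipy.spatial.transform import Rotation as R
from cell import manip, inverse_kinematics, cams, order
def Rm(o):
    o=np.asarray(o,float)
    return o if o.shape==(3,3) else (R.from_rotvec(o) if o.size==3 else R.from_quat(o)).as_matrix()
def world(c,st=None):
    """HxWx3 world points of a capture"""
    K=c["intrinsics"];z=c["z_map"];v,u=np.mgrid[:480,:640]
    P=np.stack([(u-K[0,2])/K[0,0]*z,(v-K[1,2])/K[1,1]*z,z],-1)
    if "T_tool_cam" in c:
        T=c["T_tool_cam"];P=P@T[:3,:3].T+T[:3,3]
        return P@Rm(st["tcp_rot"]).T+st["tool_pos"]
    return P@Rm(c["orientation"]).T+c["position"]
E
python3 - <<'E'
from h import *
for n in("scene","top"):
    c=cams.capture(n);cv2.imwrite(f"pics/{n}0.png",c["image"]);np.savez(f"{n}0.npz",**c)
    print(n,c["position"],c["orientation"])
print(manip.state())
E
```

```text
pics
scene [ 0.92749759 -0.56464708  0.9809382 ] [-2.40817772 -0.69645929  0.23118972]
top [0.38514439 0.02541489 0.94141053] [-2.10125935  2.14716042 -0.17223094]
{'clock': 0.1, 'joint_pos': array([-1.29488397e+00,  2.64658904e-01,  1.60519960e+00, -2.45792524e-05,
        1.27371812e+00, -3.69232214e-02]), 'joint_velocities': array([ 0.0019402 , -0.00096352, -0.00243948,  0.0012469 ,  0.00123995,
       -0.00021739]), 'tau': array([-6.18086342e-04, -5.03621793e+01, -3.58070290e+01,  7.31414021e-02,
        2.33494781e-02, -6.14078976e-05]), 'tool_pos': array([ 0.20754028, -0.64163918,  0.2375457 ]), 'tcp_rot': array([-3.10129422e+00, -4.89104385e-01,  4.07897022e-04]), 'contact_force': array([-0.96793364, -0.93915991, -0.41339571]), 'moment': array([-0.04238902, -0.03666757, -0.00955187]), 'grasp_force': 0.0, 'gripper_width': 0.08810992758996862}
```

View pics/scene0.png

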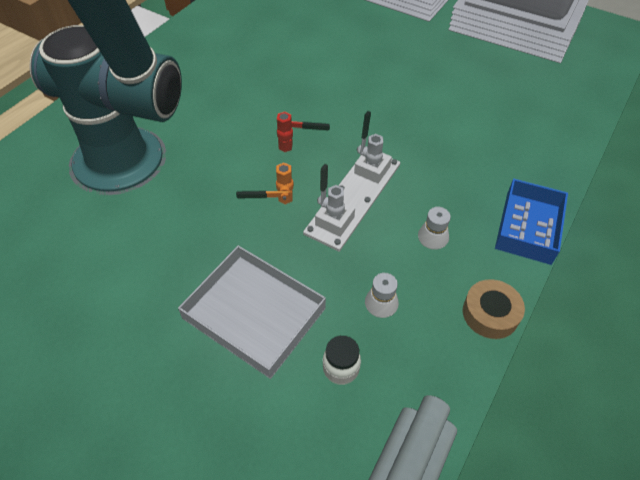

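View pics/top0.png

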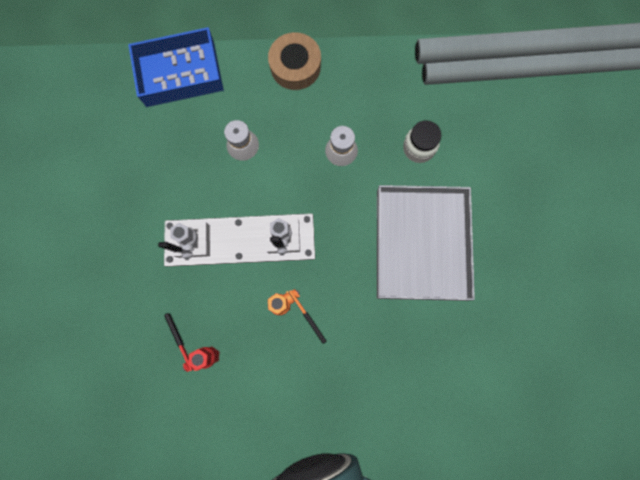

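Pictures: two grey valves stand in the white block at top-view pixels (181,234) and (280,229), black levers up on the side toward the robot. The orange one (279,303) and red one (199,359) are the look-alikes to leave alone. The pan is at (425,243), the transducers at (241,140) and (342,145), and the jar at (423,140). The grey pair fits: stainless and seated in the block. Now measuring poses from depth.

```bash
python3 - <<'E'
from h import *
for n in ("top","scene"):
    c=dict(np.load(n+"0.npz"));W=world(c);z=W[...,2];ok=c["z_map"]>0
    print(n,"table z",np.median(z[ok&(abs(z)<.03)]))
    if n=="top": roiF=(slice(205,270),slice(155,320)); roiP=(slice(178,305),slice(370,480))
    else: roiF=(slice(110,250),slice(300,405)); roiP=(slice(240,380),slice(175,330))
    F=W[roiF];I=c["image"][roiF]
    print("hist",np.histogram(F[...,2],np.arange(-.01,.2,.01))[0])
    for lo,hi in((.006,.018),(.04,.052)):
        m=(F[...,2]>lo)&(F[...,2]<hi)
        r=cv2.minAreaRect((F[m][:,:2]*1000).astype(np.float32));print(lo,r,m.sum())
    m=(F[...,2]>.040)&(F[...,2]<.05); b=F[m]
    t=F[(F[...,2]>.106)&(F[...,2]<.118)]
    k=cv2.kmeans(t[:,:2].astype(np.float32),2,None,(3,50,1e-6),5,0)
    for i in(0,1):
        q=t[k[1][:,0]==i];print("hex top",q.mean(0),np.ptp(q,0),len(q))
    P=W[roiP];m=(P[...,2]>.03)&(P[...,2]<.05);print("pan",cv2.minAreaRect((P[m][:,:2]*1000).astype(np.float32)), "max z",P[m][:,2].max())
    # levers: dark and high
    L=F[(F[...,2]>.09)&(I.max(-1)<45)]
    k=cv2.kmeans(L[:,:2].astype(np.float32),2,None,(3,50,1e-6),5,0)
    for i in(0,1):
        q=L[k[1][:,0]==i];print("lever",np.median(q,0),q.min(0),q.max(0),len(q))
E
```

```text
top table z -0.0013535632573581369
hist [3243 2304 2573  110  101  972   33  229  121   62   49  301  334   24
   30   34   37  121    0    0]
0.006 ((548.5691528320312, 196.59410095214844), (92.53704071044922, 300.77069091796875), 1.4979923963546753) 4094
0.04 ((545.943359375, 196.4957275390625), (70.9102554321289, 244.5701141357422), 1.9781510829925537) 973
hex top [0.54380138 0.28531882 0.11046308] [0.05243269 0.03143207 0.01145581] 297
hex top [0.54986356 0.10603592 0.11027458] [0.05297185 0.03243892 0.01099616] 279
pan ((531.7794799804688, -170.18096923828125), (180.84532165527344, 220.6492919921875), 87.55828857421875) max z 0.04556761688830446
lever [0.51649995 0.10410519 0.1514763 ] [0.38514439 0.02541489 0.11476179] [0.52220222 0.11269637 0.94141053] 55
lever [0.51427666 0.28677029 0.15106898] [0.51134274 0.28100818 0.10633435] [0.51853404 0.30065036 0.16820621] 85
scene table z -0.0004972005612096098
hist [6104 3981 1634  227  260  805  246  220  196  124  119  204  264   51
   51   45   46   71    1    0]
0.006 ((486.5371398925781, 214.65838623046875), (217.7587432861328, 345.04541015625), 1.7341099977493286) 2131
0.04 ((461.87969970703125, 196.71485900878906), (239.9858856201172, 255.25039672851562), 1.3494700193405151) 839
hex top [0.54303477 0.28449086 0.11089248] [0.05051204 0.03756993 0.01160866] 172
hex top [0.54850445 0.10412337 0.11113797] [0.05306251 0.03261922 0.01152776] 210
pan ((576.7066040039062, -171.87582397460938), (182.3069610595703, 312.44976806640625), 87.46517944335938) max z 0.04990853669483508
lever [0.52093959 0.29305333 0.14545848] [0.5195074  0.29133064 0.14537705] [0.52105707 0.29582575 0.15806925] 3
lever [0.51945676 0.28519065 0.13998282] [0.51623199 0.28364116 0.10374187] [0.52250262 0.28835902 0.16249827] 11
```

```bash
cat >> h.py <<'E'
yaw=np.deg2rad(1.6); ex=np.array([np.cos(yaw),np.sin(yaw),0]); ey=np.array([-np.sin(yaw),np.cos(yaw),0]); ez=np.array([0,0,1.])
C=np.array([.5486,.1963,0]); SLOT={"left":C+.09*ey,"right":C-.09*ey}
def down(ty):
    """rotvec of tool pointing down, closing along horizontal ty (sign with easier last joint)"""
    return R.from_matrix(np.stack([np.cross(ty,-ez),ty,-ez],1)).as_rotvec()
def best(p,ty):
    c=[(abs(q[5]),down(s*ty)) for s in(1,-1) if (q:=inverse_kinematics(p,down(s*ty))) is not None]
    return min(c,key=lambda a:a[0])[1]
F=lambda:np.array(manip.state()["contact_force"])
def shut(side):
    piv=SLOT[side]-.03*ex+.062*ez
    def tcp(deg,lift=0):
        a=np.deg2rad(deg);t=np.cos(a)*ey+np.sin(a)*ez;n=-np.sin(a)*ey+np.cos(a)*ez
        return piv+.088*t+(.009+lift)*n-.009*ey,n
    p,n=tcp(90,.02); rot=best(p+.08*ez,ex)
    manip.move_pose(p+.08*ez,rot); manip.move_linear(p,.2); manip.dwell(.1)
    f0=F(); log=[]
    for d in range(90,5,-8):
        p,n=tcp(d); manip.move_linear(p,.08); f=F()-f0; log.append((d,round(f@n,1),np.round(f,1).tolist()))
        if f@n>15: print("early stop",log[-1]); break
    p0,n=tcp(3.5); base=np.median([l[1] for l in log[3:]])
    for k in range(24):
        p=p0-.0008*k*ez; manip.move_linear(p,.03); f=F()-f0; log.append((round(1e3*(manip.state()["tool_pos"][2]-.071),1),round(f[2],1)))
        if f[2]>max(base,2)+7: break
    print(*log,sep="\n"); print("base",base,"clock",manip.state()["clock"])
    manip.move_linear(p+.1*ez,.25)
E
python3 - <<'E'
from h import *
manip.set_gripper(0.0,20)
shut("right"); print(manip.state()["clock"])
c=cams.capture("top");cv2.imwrite("pics/a.png",cv2.resize(c["image"][170:320,140:340],None,fx=3,fy=3))
E
```

```text
(90, np.float64(-0.0), [0.4, 0.0, -0.0])
(82, np.float64(-0.7), [0.4, 0.7, -0.1])
(74, np.float64(0.9), [-0.1, -0.8, 0.5])
(66, np.float64(0.9), [0.2, -0.7, 0.6])
(58, np.float64(-0.2), [-0.7, 0.2, 0.1])
(50, np.float64(0.4), [1.2, -0.4, 0.2])
(42, np.float64(-0.1), [0.8, -0.2, -0.3])
(34, np.float64(-0.2), [0.2, 0.3, -0.0])
(26, np.float64(0.4), [1.2, -0.9, -0.1])
(18, np.float64(-1.1), [1.1, 0.3, -1.0])
(10, np.float64(-0.2), [0.2, -0.9, -0.4])
(np.float64(5.1), np.float64(0.8))
(np.float64(4.7), np.float64(0.9))
(np.float64(3.8), np.float64(1.3))
(np.float64(2.9), np.float64(0.8))
(np.float64(2.1), np.float64(0.9))
(np.float64(1.3), np.float64(0.9))
(np.float64(0.5), np.float64(0.8))
(np.float64(-0.3), np.float64(0.6))
(np.float64(-1.1), np.float64(0.8))
(np.float64(-1.8), np.float64(2.4))
(np.float64(-2.2), np.float64(4.6))
(np.float64(-2.5), np.float64(7.0))
(np.float64(-2.8), np.float64(10.2))
base -0.15000000000000002 clock 11.7583
12.3083
```

View pics/a.png

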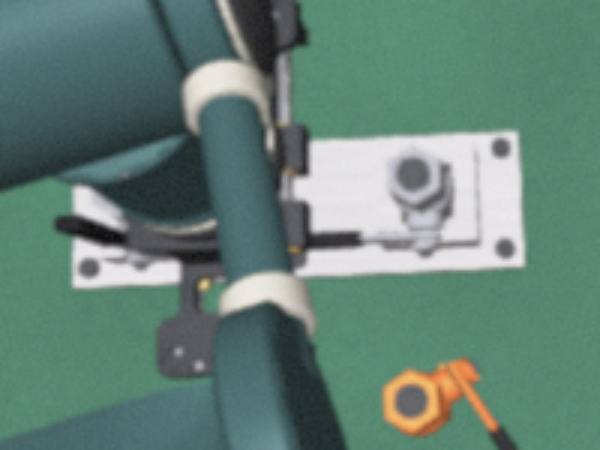

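The right lever now lies level to the left, sleeve ending near crop pixel (310,239). It turned with about 1 N, so this looks like the easy one. Now the left lever.

```bash
python3 - <<'E'
from h import *
shut("left")
# park near the pan side for an unobstructed look
p=np.array([.53,-.05,.25]); manip.move_pose(p,best(p,ey)); manip.set_gripper(.07)
print(manip.state()["clock"])
for n in("top","scene"):
    c=cams.capture(n);np.savez(n+"1.npz",**c)
    if n=="top":
        W=world(c)[200:275,150:320]; t=W[(W[...,2]>.104)&(W[...,2]<.118)]
        k=cv2.kmeans(t[:,:2].astype(np.float32),2,None,(3,50,1e-6),5,0)
        for i in(0,1): q=t[k[1][:,0]==i];print("hex top",q.mean(0),np.ptp(q,0))
        cv2.imwrite("pics/b.png",cv2.resize(c["image"][170:320,140:340],None,fx=3,fy=3))
    else: cv2.imwrite("pics/b2.png",cv2.resize(c["image"][90:260,230:430],None,fx=3,fy=3))
E
```

```text
(90, np.float64(-0.2), [0.7, 0.2, -0.0])
(82, np.float64(0.8), [0.4, -0.7, 0.4])
(74, np.float64(3.8), [-0.7, -3.1, 2.9])
(66, np.float64(2.3), [-0.6, -0.8, 4.0])
(58, np.float64(3.7), [-0.3, -1.2, 5.1])
(50, np.float64(3.2), [0.1, -0.6, 4.3])
(42, np.float64(2.5), [-0.6, 0.4, 3.8])
(34, np.float64(2.8), [0.4, -0.6, 3.0])
(26, np.float64(2.6), [0.2, 0.5, 3.1])
(18, np.float64(2.1), [-0.0, 1.0, 2.5])
(10, np.float64(1.2), [-0.4, 0.7, 1.3])
(np.float64(5.5), np.float64(3.6))
(np.float64(4.9), np.float64(5.7))
(np.float64(4.1), np.float64(5.3))
(np.float64(3.4), np.float64(5.9))
(np.float64(2.6), np.float64(5.5))
(np.float64(1.8), np.float64(6.6))
(np.float64(1.1), np.float64(6.1))
(np.float64(0.3), np.float64(6.0))
(np.float64(-0.4), np.float64(6.7))
(np.float64(-1.1), np.float64(6.5))
(np.float64(-1.8), np.float64(6.4))
(np.float64(-2.4), np.float64(7.8))
(np.float64(-2.6), np.float64(10.1))
base 2.55 clock 20.425
23.6333
hex top [0.5459879  0.2846529  0.11027354] [0.03557335 0.0328549  0.0109365 ]
hex top [0.54972095 0.10809551 0.11044472] [0.03472435 0.03229622 0.01195866]
```

View pics/b2.png

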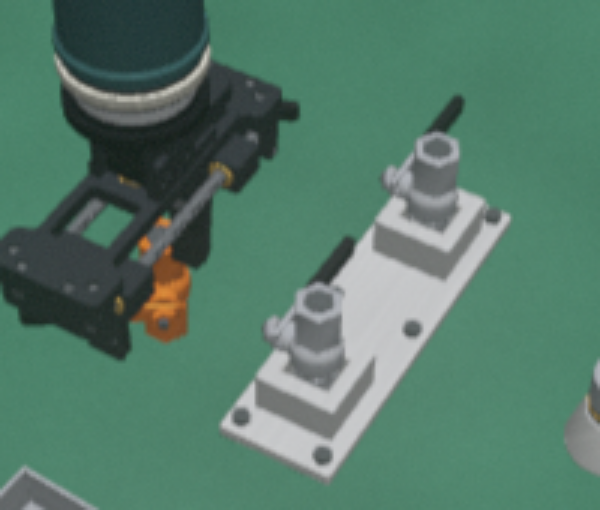

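The left lever took a steady 6 N before its stop and the right about 1 N, so the left valve is the stiff one. Both levers look level in the crop, with the valve hexes at (318,300) right and (437,150) left. I'll check the lever slope from depth, then grip and lift.

```bash
python3 - <<'E'
from h import *
for n in("top1","scene1"):
    c=dict(np.load(n+".npz"));W=world(c)
    for s in SLOT:
        L=(W-(SLOT[s]-.03*ex)); a=L@ex;b=L@ey
        m=(abs(a)<.004)&(b>.042)&(b<.102)&(abs(L[...,2]-.07)<.03)
        if m.sum()>10: print(n,s,m.sum(),"slope,z0",np.polyfit(b[m],L[...,2][m],1))
# stiff = left
h=.5*(SLOT["left"]+np.array([.546,.2847,0])); h[2]=0
manip.set_gripper(.07)
p=h+.18*ez; manip.move_pose(p,best(p,ey)); f0=F()
manip.move_linear(h+.078*ez,.12); print("down",F()-f0)
manip.set_gripper(.02,35); s=manip.state(); print("grip",s["gripper_width"],s["grasp_force"],F()-f0)
p=h+.082*ez; manip.move_linear(p,.04); print(F()-f0)
manip.move_linear(h+.2*ez,.08); s=manip.state(); print("lift",s["gripper_width"],F()-f0,s["clock"])
c=cams.capture("scene");cv2.imwrite("pics/c.png",cv2.resize(c["image"][40:260,230:490],None,fx=2.5,fy=2.5))
E
```

```text
top1 left 158 slope,z0 [0.00033337 0.06787934]
top1 right 135 slope,z0 [-0.03405299  0.06999963]
scene1 left 44 slope,z0 [0.00847926 0.0687569 ]
scene1 right 75 slope,z0 [-0.06070088  0.0708183 ]
down [0.08909225 0.51764763 0.02538654]
grip 0.031650808114845615 34.97791965271517 [-1.44292154  4.71153066  2.60815119]
[ 5.51422526e-03  6.42325332e+00 -3.55313100e+00]
lift 0.03186689570404944 [-0.1754422   1.68436767 -4.49211107] 29.6667
```

View pics/c.png

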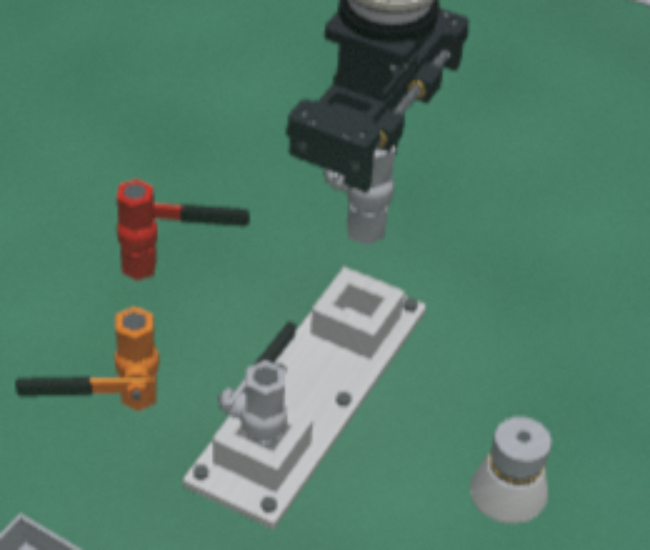

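The stiff valve hangs upright in the fingers with its slot empty (crop (360,300)). The easy valve is still seated at (265,400). Carrying it to the pan.

```bash
python3 - <<'E'
from h import *
a=np.deg2rad(-2.44); px=np.array([np.cos(a),np.sin(a),0]);py=np.array([-np.sin(a),np.cos(a),0])
t=np.array([.532,-.170,0])+.012*px-.033*py
s=manip.state()["tool_pos"]
manip.move_linear([s[0],s[1],.24],.15)
manip.move_linear(t+.24*ez,.22); manip.move_linear(t+.09*ez,.12)
manip.move_linear(t+.075*ez,.05); manip.dwell(.2); f0=F()
for k in range(1,20):
    manip.move_linear(t+(.075-.0008*k)*ez,.02); f=F()-f0
    if f[2]>2.5: break
print(k,manip.state()["tool_pos"],f,manip.state()["gripper_width"])
manip.set_gripper(.05); manip.dwell(.2); manip.move_linear(t+.2*ez,.15)
p=np.array([.40,.30,.35]); 
manip.move_linear(t+.3*ez,.25); manip.move_pose(p,best(p,ey)); print(manip.state()["clock"])
for n in("top","scene"):
    c=cams.capture(n);W=world(c)
    L=W-(t-.03*ex);al=L@ex;b=L@ey
    m=(abs(al)<.004)&(b>.042)&(b<.102)&(abs(L[...,2]-.062)<.025)
    if m.sum()>10: print(n,m.sum(),"lever slope,z0",np.polyfit(b[m],L[...,2][m],1))
    L=W-t; m=(np.hypot(L[...,0],L[...,1])<.03)&(abs(L[...,2]-.103)<.008); print("top",L[m].mean(0)); 
    if m.sum()>20: print(np.linalg.lstsq(np.c_[L[m][:,:2],np.ones(m.sum())],L[m][:,2],rcond=None)[0])
    if n=="scene": cv2.imwrite("pics/d.png",cv2.resize(c["image"][90:390,170:440],None,fx=2,fy=2))
E
```

```text
8 [ 0.5429654  -0.20354639  0.06942539] [-1.55779757  0.9940674   6.01823683] 0.03194715860427267
40.6917
top 152 lever slope,z0 [-0.0021209   0.05921657]
top [0.00033719 0.00045226 0.10125362]
[ 0.0100658  -0.02556782  0.10126179]
scene 88 lever slope,z0 [-0.0066403   0.06100375]
top [ 0.00281161 -0.00173792  0.10159533]
[-0.03239794  0.05715628  0.10178576]
```

View pics/d.png

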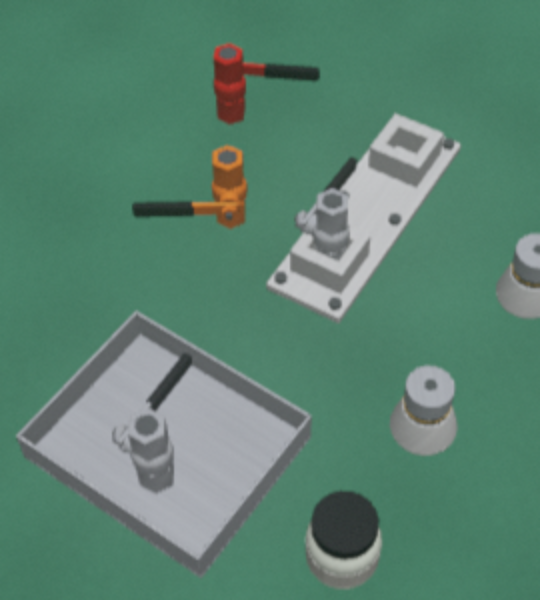

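The valve stands upright in the pan at (155,450) with its lever level (slope under 0.01). The easy valve is still seated with its lever shut, and the transducers and jar look undisturbed. Handing in.

```bash
python3 -c "
from h import *
print(order.close_job(), manip.state()['clock'])"
```

```text
the job is handed in; nothing more can be done
the job is handed in; nothing more can be done
```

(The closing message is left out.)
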